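# Close up the row of reagent jars on the bench rack

## Task

Stand the three square reagent jars upright on the bench rack in one neat row, side by side and touching, backs against the rack's rail, in order of height with the tallest against the end stop. Once all three stand there, press the row home along the board with a firm but gentle push, so that it is tight against the stop, then let go. The stop can be clamped anywhere along that end of the board, so find it by feel; do not ram the jars, tip any over or disturb the other things.

Things in the scene. Friction and masses are not known exactly. Their poses are not given: they have to be found in the camera images.
- rack: Fixed steel bench rack, a low one-board shelf 80 mm deep (x) and 360 mm long (y). Origin: centre of its footprint on the table; z up, +y along the board to the end stop, +x to the back rail. Board top 60 mm above the origin. The rail along the back edge rises 12 mm above the board, inner face at x = +30 mm: a jar square against it has its centre at x = +5 mm. Front and ends are open.
- stop_zone (a point): Point on the rack's board (rack frame x 5, y 95, z 60 mm). The fixed aluminium end stop, an upright plate 56 mm wide across the board, 60 mm high, 6 mm thick, has its inner face somewhere from this point to 55 mm farther along +y; its place is not reported. A row pressed on it stops dead: 8 to 20 N is a firm but gentle push, 40 N between jars is ramming.
- jar_tall: Tallest square amber glass reagent jar, loose on the table: body 50 x 50 mm, 96 mm high, black round screw cap on it of diameter 39 mm, overall height 114 mm, 0.2 kg. Origin: centre of its underside; z up, x and y square to its side faces (all four sides are alike).
- jar_mid: Middle square amber jar: body 50 x 50 mm, 78 mm high, same cap, overall height 96 mm, 0.17 kg. Origin and axes as for the tall jar.
- jar_short: Shortest square amber jar: body 50 x 50 mm, 60 mm high, same cap, overall height 78 mm, 0.14 kg. Origin and axes as for the tall jar.
- beaker: Small glass beaker, diameter 44 mm, 50 mm high, standing on the rack's board near its open -y end, beyond the place of the row. Leave alone. Origin: centre of its underside.
- vial: Small glass vial, diameter 26 mm, 50 mm high, on the table among the jars. Leave alone. Origin: centre of its underside.
- weight: Steel balance weight with a small knob, diameter 32 mm, 46 mm high, on the table among the jars. Leave alone. Origin: centre of its underside.
- wash_bottle: White bottle, diameter 60 mm, 150 mm high, at the left. Leave alone. Origin: centre of its underside.
- dish: Shallow white dish, diameter 90 mm, 18 mm high, at the right. Leave alone. Origin: centre of its underside.
- spatula: Flat steel lab spatula 180 mm long, 16 mm wide, lying on the table left of the rack. Leave alone. Origin: near its middle, on its underside.
- vial_tray: Grey divided tray 60 x 90 x 35 mm right of the rack. Leave alone. Origin: centre of its underside.

How it is judged:
By the outcome, as a careful person would: the job done as asked, in the order asked, and still so for the second after the job is handed in, with the robot touching nothing.
It also fails if it takes over 72 s, if anything falls off the work surface, if the arm or the gripper's body presses on something with over 40 N, if the wrist force passes 120 N, or if a joint passes its speed limit or range.

## Robot

A 6-joint arm with a two-finger parallel gripper is mounted at the origin on the work surface. World frame = base frame: x ahead of the robot, y to its left, z up, the work surface at z = 0. Lengths are in m, angles in degrees, forces in N, time in s.
With the tool pointing down it reaches from about 0.4 to 0.825 m from the base axis. Payload 7 kg.
Tool frame: the origin (TCP) lies on the centre line of the jaws, within the pads' length; the fingertips stand 11 mm ahead of it and the grasp point (between the pads) lies 8 mm behind it; z points along the fingers, y is the direction in which the jaws open and shut (so a half turn about z gives the same grasp; the last joint's range is limited). The gripper opens to 88 mm and grips with 3 to 60 N. Pads are 19 mm wide; open, the fingers measure 130 mm over their backs; the gripper's body (78 mm by 193 mm) begins 47 mm behind the grasp point.
Start: joints at [92.997, 20.546, 0.682, 0, -70.136, -16.507], TCP at [0.158, 0.656, 0.238] pointing down, gripper open.
Joint ranges: [-176.03, 176.03], [-82.01, 121.73], [-58.28, 71.71], [-173.87, 95.51], [-174.79, -0.11], [-173.66, 173.66]. Speed limits (degrees/s): [136.94, 136.94, 172.46, 180, 180, 180].

## Interface

Orientations are given as [roll, pitch, yaw] about the fixed x, y, z axes, in that order (R = Rz(yaw) Ry(pitch) Rx(roll)).
In Python, from plant import ctrl, cams, order gives the robot as it stands.
- The arm moves only by the tool jog_arm, never from a script. Its argument "motion" is a list of rows, each an object with "offset": the shift along the tool's x, y, z in mm, a list of three; "roll": the turn about the tool's z in rad; "hand": the finger opening in mm, from 0 to 87.6. A call has 1 to 20 rows; each row is the pose to reach, as a shift and turn from the pose commanded when the call began, along the tool's axes at that moment; what a row does not reach only later rows make up. A row lasts 1/12 s, in which the tool goes at most 41.7 mm and 7.16 degrees, less where a joint would pass 70% of its speed; a pose out of reach is approached as far as the arm can. A call with a gripper value outside its range is refused whole. The fingers move at their own pace and stop on an object; the grip force is fixed at half the most. Time passes only in rows, so rows that repeat a pose let the fingers close. It gives the time, the measured TCP pose, the force and the opening at its end, in the units of the state.
- ctrl.get_obs(): the state, without advancing time (a new reading comes with each control period).
- cams.snapshot(name): name is "side" or "top"; returns a dict with "img" (384x512x3 uint8, red, green, blue), "K" (3x3 intrinsics, pixels), "cam_to_world" (4x4, takes a point from camera to world coordinates). Camera axes: x right, y down, z forward; pixel columns grow to the right and rows downward; lengths in m; the calibration is good to about 2 mm. A picture is of the moment at which its call begins. There is no depth.
- order.close_job(): hands the job in, once; it reports no verdict.
The state is a dict: "clock": time; "joint_pos": joint angles; "qvel": joint speeds; "tau": joint torques, N m; "tool_pos": TCP position; "orientation": TCP orientation; "force": force on the tool from outside, world axes, zero at the start; "moment": the same for the moment, N m; "opening": finger opening in m.
Only numpy, scipy, OpenCV 4.12 (cv2) and the standard library are available. Lean on these libraries where they do the work, as an engineer would, in place of code of your own. Each camera call takes 0.05 s, during which the arm holds its last target. There are 200 camera calls.

## Working session

There is one attempt and no reset: what is moved stays moved. The work goes in short steps, Python scripts to look and compute and a tool call to move; the robot and the scene stay as the last step left them, time stands still between calls to the robot, and variables do not carry over. Pictures are saved under pics/ and viewed, about 8 in all and at most 12, crops included, and the job is handed in when it is done.

Besides the shell and the picture viewer there is one more tool, called in YAML: its name, and indented under it one key for each argument. jog_arm: Moves the arm, as the interface text tells. Its arguments: {"type":"object","properties":{"motion":{"type":"array"}},"required":["motion"]}

```bash
mkdir -p pics; ls; cat > h.py <<'E'
import numpy as np, cv2
from plant import ctrl, cams, order
def snap(n,f,crop=None,s=1):
    d=cams.snapshot(n); im=cv2.cvtColor(d["img"],cv2.COLOR_RGB2BGR)
    np.savez(f"pics/{f}.npz",K=d["K"],T=d["cam_to_world"],img=im)
    if crop: x0,y0,x1,y1=crop; im=im[y0:y1,x0:x1]
    if s!=1: im=cv2.resize(im,None,fx=s,fy=s,interpolation=cv2.INTER_CUBIC)
    cv2.imwrite(f"pics/{f}.png",im); return d
def ray(f,u,v,z):
    d=np.load(f"pics/{f}.npz"); r=d["T"][:3,:3]@np.linalg.solve(d["K"],[u,v,1.]); o=d["T"][:3,3]
    return (o+r*(z-o[2])/r[2])
def proj(f,p):
    d=np.load(f"pics/{f}.npz"); c=np.linalg.inv(d["T"])@np.r_[p,1]; q=d["K"]@c[:3]; return q[:2]/q[2]
E
python3 - <<'E'
from h import *
print(ctrl.get_obs())
for n in("top","side"):
    d=snap(n,n+"0",s=1.5); print(d["K"],d["cam_to_world"])
E
```

```text
pics
{'clock': 0.0, 'joint_pos': array([ 9.29971882e+01,  2.05914067e+01,  6.33799786e-01, -2.11314726e-02,
       -7.01364651e+01, -1.65069747e+01]), 'qvel': array([ 0.02144526,  0.02252353, -0.06469385,  0.02586921,  0.12503951,
       -0.05520496]), 'tau': array([ 5.11237213e-04, -5.82718277e+01,  2.93062645e+01,  6.99768305e+00,
        7.06877807e-03, -1.49211683e-04]), 'tool_pos': array([0.15759571, 0.65585274, 0.23662002]), 'orientation': array([ 1.79904160e+02, -7.68542893e-03, -1.35169765e+01]), 'force': array([-0.42587309, -0.54699459,  0.5929108 ]), 'moment': array([-0.01826464, -0.01559973,  0.02204724]), 'opening': 0.0873352666873522}
[[394.39287639   0.         255.78592203]
 [  0.         394.39287639 192.18027743]
 [  0.           0.           1.        ]] [[-0.01930963 -0.98304101  0.18236644  0.32675878]
 [-0.99977124  0.020663    0.00552386  0.01717837]
 [-0.00919842 -0.18221806 -0.98321512  1.11496919]
 [ 0.          0.          0.          1.        ]]
[[391.87708055   0.         259.37871299]
 [  0.         391.87708055 189.1729982 ]
 [  0.           0.           1.        ]] [[ 0.91208101 -0.31385849  0.26382018  0.28556651]
 [-0.40997931 -0.70601581  0.57745879 -0.53688113]
 [ 0.00502088 -0.63485001 -0.77261909  0.78999735]
 [ 0.          0.          0.          1.        ]]
```

View pics/top0.png

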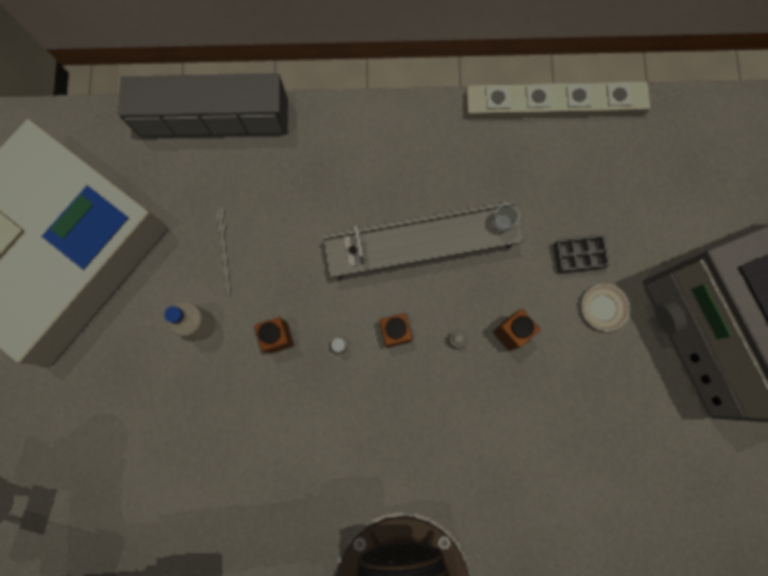

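View pics/side0.png

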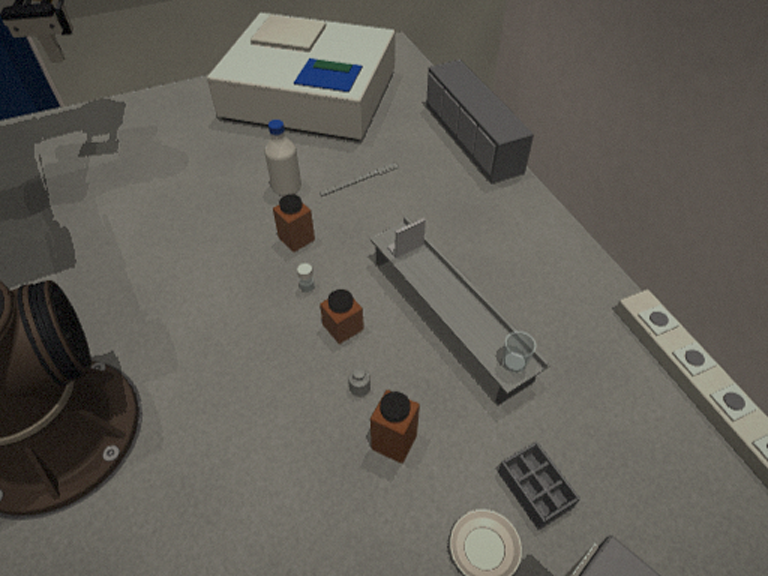

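```bash
python3 - <<'E'
from h import *
for n,(x0,y0,x1,y1),s in(("top",(160,130,370,240),3.8),("side",(175,115,375,315),3)):
    im=np.load(f"pics/{n}0.npz")["img"][y0:y1,x0:x1]
    im=cv2.convertScaleAbs(im,alpha=1.8)
    cv2.imwrite(f"pics/{n}0c.png",cv2.resize(im,None,fx=s,fy=s,interpolation=cv2.INTER_CUBIC))
E
```

```text
(no output)
```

View pics/top0c.png

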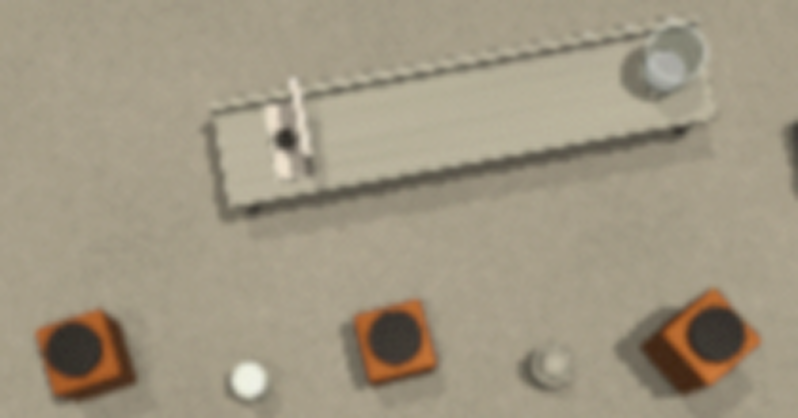

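View pics/side0c.png

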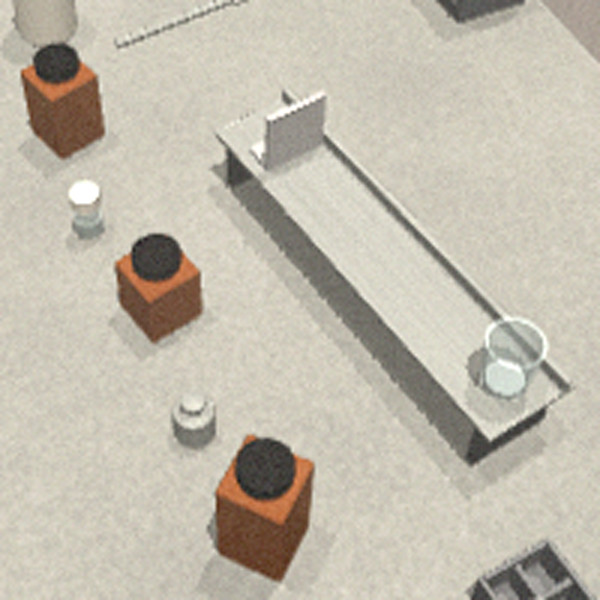

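```bash
cat > m.py <<'E'
from h import *
T=lambda p:(p[0]/3.8+160-.4,p[1]/3.8+130-.4)
S=lambda p:(p[0]/3+175-.33,p[1]/3+115-.33)
def rays(f,uv):
    d=np.load(f"pics/{f}.npz"); r=d["T"][:3,:3]@np.linalg.solve(d["K"],[*uv,1.]); return d["T"][:3,3],r/np.linalg.norm(r)
def tri(a,b):
    A=np.zeros((3,3));v=np.zeros(3)
    R=[rays("top0",a),rays("side0",b)]
    for o,r in R:
        P=np.eye(3)-np.outer(r,r);A+=P;v+=P@o
    x=np.linalg.solve(A,v); return x,[np.linalg.norm((np.eye(3)-np.outer(r,r))@(x-o))*1e3 for o,r in R]
E
python3 - <<'E'
from m import *
np.set_printoptions(precision=4,suppress=True)
for n,a,b in(("L",(74,348),(56,60)),("M",(396,336),(156,254)),("R",(716,334),(266,464))): print(n,*tri(T(a),S(b)))
for h,n,c,pts in((.078,"L",(74,348),[(36,332),(100,309),(122,376),(58,400)]),(.06,"M",(396,336),[(354,316),(420,299),(437,370),(370,384)]),(.096,"R",(716,334),[(714,289),(761,341),(708,390),(664,337)])):
    print(n,"cap",ray("top0",*T(c),h+.018)[:2])
    q=np.array([ray("top0",*T(p),h)[:2] for p in pts]);print(q.mean(0),[ (np.linalg.norm(e)*1e3,np.degrees(np.arctan2(e[1],e[0]))) for e in np.roll(q,-1,0)-q])
for p,z in(((228,210),.06),((714,118),.06),((210,110),.072),((700,22),.072)): print(ray("top0",*T(p),z))
for p,z in(((217,137),.06),((245,162),.06),((473,435),.06),((570,388),.06),((572,385),.072)): print("s",ray("side0",*S(p),z))
# stop bottom inner edge in side: front (270,168), back (325,137); top (268,128),(324,96)
for p,z in(((270,168),.06),((325,137),.06),((266,128),.12),((325,96),.12)): print("stop",ray("side0",*S(p),z))
print("vial",ray("top0",*T((248,380)),.05),"weight",ray("top0",*T((552,362)),.04),"beaker",ray("top0",*T((666,68)),.06))
E
```

```text
L [0.4435 0.2251 0.089 ] [np.float64(0.6396033321483446), np.float64(0.6396033321483341)]
M [0.4495 0.0031 0.0714] [np.float64(0.5142633717865658), np.float64(0.5142633717867731)]
R [ 0.4432 -0.2123  0.1072] [np.float64(0.4147631026912113), np.float64(0.4147631026912788)]
L cap [0.4434 0.2236]
[0.4411 0.2237] [(np.float64(47.008957499663104), np.float64(-71.06864571803804)), (np.float64(49.74358743464326), np.float64(-161.38734816626692)), (np.float64(46.83434580665058), np.float64(109.588211584584)), (np.float64(50.27982765507995), np.float64(18.818536221445523))]
M cap [0.4492 0.0032]
[0.4471 0.0035] [(np.float64(48.40819545773758), np.float64(-76.62327736278806)), (np.float64(51.8001471817225), np.float64(-168.12948492637153)), (np.float64(48.191082660500534), np.float64(100.63909820143687)), (np.float64(49.492521024979425), np.float64(12.115381364295787))]
R cap [ 0.442  -0.2107]
[ 0.4406 -0.2117] [(np.float64(47.01559780978849), np.float64(-140.7696768245501)), (np.float64(50.07710064889663), np.float64(130.55671901323902)), (np.float64(45.95607908781508), np.float64(37.12869917738039)), (np.float64(48.430655259739645), np.float64(-48.10732162687424))]
[0.5448 0.1216 0.06  ]
[ 0.6055 -0.2313  0.06  ]
[0.6161 0.1332 0.072 ]
[ 0.6743 -0.2227  0.072 ]
s [0.5451 0.109  0.06  ]
s [0.5552 0.0728 0.06  ]
s [ 0.5964 -0.2286  0.06  ]
s [ 0.6802 -0.2241  0.06  ]
s [ 0.6764 -0.2277  0.072 ]
stop [0.5716 0.0581 0.06  ]
stop [0.6295 0.0715 0.06  ]
stop [0.563  0.0492 0.12  ]
stop [0.6216 0.0625 0.12  ]
vial [0.4233 0.1086 0.05  ] weight [ 0.4327 -0.1088  0.04  ] beaker [ 0.6439 -0.1986  0.06  ]
```

```bash
cat > g.py <<'E'
from h import *
from scipy.spatial.transform import Rotation as Ro
RO=np.array([.6146,-.0483]); RY=9.5
def rack(x,y): a=np.radians(RY); return RO+np.array([x*np.cos(a)-y*np.sin(a),x*np.sin(a)+y*np.cos(a)])/1e3
def go(pos,yaw,o=None):
    "offset mm, roll rad, from pose o (default: measured)"
    if o is None:
        s=ctrl.get_obs(); o=(s["tool_pos"],s["orientation"][2])
    R=Ro.from_euler("xyz",[180,0,o[1]],degrees=True)
    d=R.inv().apply(np.array(pos)-o[0])*1e3
    dy=(yaw-o[1]+180)%360-180
    print("offset",d.round(1),"roll",round(-np.radians(dy),4),"rows>=",round(max(np.linalg.norm(d)/41.7,abs(dy)/7.16),1)); return (np.array(pos),yaw)
E
python3 - <<'E'
from g import *
print(ray("top0",182/1.5,322/1.5,.1), [ray("top0",*((p[0]/3.8+159.6),(p[1]/3.8+129.6)),.06) for p in((300,120),(308,172))])
o=(np.array([.158,.656,.238]),-13.5)
go((.46,.25,.24),-13.5,o);go((.46,-.05,.24),-50.3,o);go((.442,-.2115,.22),-50.3,o);go((.442,-.2115,.07),-50.3,o)
E
```

```text
[0.46294729 0.37330941 0.1       ] [array([0.61050065, 0.06902734, 0.06      ]), array([0.57162333, 0.06368901, 0.06      ])]
offset [388.4 324.3  -2. ] roll -0.0 rows>= 12.1
offset [458.5 616.   -2. ] roll 0.6423 rows>= 18.4
offset [478.7 777.2  18. ] roll 0.6423 rows>= 21.9
offset [478.7 777.2 168. ] roll 0.6423 rows>= 22.3
```

jog_arm:
  motion:
    - {"offset": [388, 324, -2], "roll": 0, "hand": 87}
    - {"offset": [388, 324, -2], "roll": 0, "hand": 87}
    - {"offset": [388, 324, -2], "roll": 0, "hand": 87}
    - {"offset": [388, 324, -2], "roll": 0, "hand": 87}
    - {"offset": [388, 324, -2], "roll": 0, "hand": 87}
    - {"offset": [388, 324, -2], "roll": 0, "hand": 87}
    - {"offset": [388, 324, -2], "roll": 0.1, "hand": 87}
    - {"offset": [388, 324, -2], "roll": 0.2, "hand": 87}
    - {"offset": [388, 324, -2], "roll": 0.3, "hand": 87}
    - {"offset": [388, 324, -2], "roll": 0.4, "hand": 87}
    - {"offset": [388, 324, -2], "roll": 0.5, "hand": 87}
    - {"offset": [388, 324, -2], "roll": 0.642, "hand": 87}
    - {"offset": [458, 616, -2], "roll": 0.642, "hand": 87}
    - {"offset": [458, 616, -2], "roll": 0.642, "hand": 87}
    - {"offset": [458, 616, -2], "roll": 0.642, "hand": 87}
    - {"offset": [458, 616, -2], "roll": 0.642, "hand": 87}
    - {"offset": [458, 616, -2], "roll": 0.642, "hand": 87}
    - {"offset": [458, 616, -2], "roll": 0.642, "hand": 87}
    - {"offset": [458, 616, -2], "roll": 0.642, "hand": 87}
    - {"offset": [458, 616, -2], "roll": 0.642, "hand": 87}

```text
clock: 1.77
tool_pos: [0.458, -0.0535, 0.2394]
orientation: [180.0, 0.0, -50.4]
force: [-0.1, 0.2, -0.1]
opening: 0.0869
```

```bash
python3 - <<'E'
from g import *
o=ctrl.get_obs();print(o["clock"],o["tool_pos"],o["orientation"],o["joint_pos"])
go((.442,-.2115,.22),-50.3);go((.442,-.2115,.07),-50.3)
E
```

```text
1.7667 [ 0.45803045 -0.05352338  0.23944845] [ 1.79955811e+02  5.93731592e-03 -5.04283717e+01] [ 1.79215647e+01 -1.41482515e-01 -2.48716513e+01  1.18694033e-02
 -6.53130941e+01  2.16451045e+01]
offset [111.6 113.   19.4] roll -0.0022 rows>= 3.8
offset [111.6 113.  169.4] roll -0.0022 rows>= 5.6
```

jog_arm:
  motion:
    - {"offset": [111, 111, 20], "roll": 0, "hand": 87}
    - {"offset": [111, 111, 20], "roll": 0, "hand": 87}
    - {"offset": [111, 111, 20], "roll": 0, "hand": 87}
    - {"offset": [111, 111, 20], "roll": 0, "hand": 87}
    - {"offset": [111, 111, 20], "roll": 0, "hand": 87}
    - {"offset": [111, 111, 20], "roll": 0, "hand": 87}
    - {"offset": [111, 111, 20], "roll": 0, "hand": 87}

```text
clock: 2.35
tool_pos: [0.4444, -0.206, 0.2193]
orientation: [180.0, 0.0, -50.4]
force: [-0.3, 0.1, -0.3]
opening: 0.0872
```

```bash
python3 - <<'E'
from g import *
o=ctrl.get_obs();print(o["clock"],o["tool_pos"],o["orientation"])
go((.442,-.2115,.07),-50.3)
snap("top","t1",(310,180,385,240),8)
E
```

```text
2.35 [ 0.44438326 -0.20604461  0.21932631] [ 1.79982730e+02  2.76237263e-02 -5.03648717e+01]
offset [  2.7   5.3 149.3] roll -0.0011 rows>= 3.6
```

View pics/t1.png

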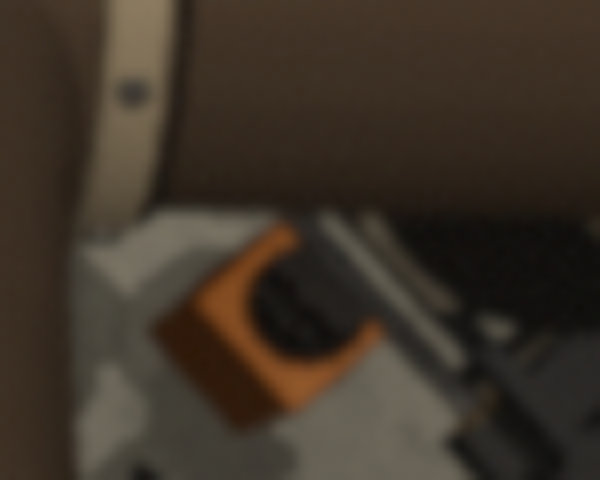

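jog_arm:
  motion:
    - {"offset": [3, 5, 35], "roll": 0, "hand": 87}
    - {"offset": [3, 5, 70], "roll": 0, "hand": 87}
    - {"offset": [3, 5, 100], "roll": 0, "hand": 87}
    - {"offset": [3, 5, 125], "roll": 0, "hand": 87}
    - {"offset": [3, 5, 142], "roll": 0, "hand": 87}
    - {"offset": [3, 5, 149], "roll": 0, "hand": 87}
    - {"offset": [3, 5, 149], "roll": 0, "hand": 87}
    - {"offset": [3, 5, 149], "roll": 0, "hand": 40}
    - {"offset": [3, 5, 149], "roll": 0, "hand": 40}
    - {"offset": [3, 5, 149], "roll": 0, "hand": 40}
    - {"offset": [3, 5, 149], "roll": 0, "hand": 40}
    - {"offset": [3, 5, 149], "roll": 0, "hand": 40}
    - {"offset": [3, 5, 149], "roll": 0, "hand": 40}
    - {"offset": [3, 5, 149], "roll": 0, "hand": 40}

```text
clock: 3.57
tool_pos: [0.4427, -0.2116, 0.0709]
orientation: [-180.0, -0.0, -50.3]
force: [-1.9, -0.8, 4.1]
opening: 0.0503
```

```bash
python3 - <<'E'
from g import *
o=ctrl.get_obs();print(o["clock"],o["tool_pos"],o["orientation"],o["force"],o["opening"])
c=(o["tool_pos"],o["orientation"][2]); z=o["tool_pos"][2]
go((*c[0][:2],.20),c[1]); go((*rack(-30,76),.20),-80.5);go((*rack(-3,76),.16),-80.5);go((*rack(-1,76),z+.0615),-80.5)
E
```

```text
3.5667 [ 0.44266281 -0.21159233  0.07088718] [-1.79990407e+02 -1.51471270e-02 -5.03002970e+01] [-1.9030944  -0.77587521  4.0564692 ] 0.050290830524687746
offset [  -0.     0.  -129.1] roll -0.0 rows>= 3.1
offset [ -96.6 -248.9 -129.1] roll 0.5271 rows>= 7.1
offset [ -83.  -272.2  -89.1] roll 0.5271 rows>= 7.2
offset [ -82.  -274.   -61.5] roll 0.5271 rows>= 7.0
```

jog_arm:
  motion:
    - {"offset": [0, 0, -20], "roll": 0, "hand": 40}
    - {"offset": [0, 0, -50], "roll": 0, "hand": 40}
    - {"offset": [0, 0, -85], "roll": 0, "hand": 40}
    - {"offset": [-5, -15, -115], "roll": 0.03, "hand": 40}
    - {"offset": [-16, -40, -129], "roll": 0.1, "hand": 40}
    - {"offset": [-28, -70, -129], "roll": 0.18, "hand": 40}
    - {"offset": [-40, -105, -129], "roll": 0.27, "hand": 40}
    - {"offset": [-54, -140, -129], "roll": 0.36, "hand": 40}
    - {"offset": [-67, -175, -129], "roll": 0.45, "hand": 40}
    - {"offset": [-80, -205, -129], "roll": 0.5, "hand": 40}
    - {"offset": [-90, -230, -129], "roll": 0.527, "hand": 40}
    - {"offset": [-95, -245, -129], "roll": 0.527, "hand": 40}
    - {"offset": [-97, -249, -125], "roll": 0.527, "hand": 40}
    - {"offset": [-92, -258, -115], "roll": 0.527, "hand": 40}
    - {"offset": [-86, -266, -102], "roll": 0.527, "hand": 40}
    - {"offset": [-83, -272, -90], "roll": 0.527, "hand": 40}
    - {"offset": [-83, -272, -90], "roll": 0.527, "hand": 40}
    - {"offset": [-83, -272, -90], "roll": 0.527, "hand": 40}

```text
clock: 5.07
tool_pos: [0.5981, 0.0251, 0.1591]
orientation: [179.8, -0.0, -80.5]
force: [-0.3, 0.0, -2.2]
opening: 0.0503
```

```bash
python3 - <<'E'
from g import *
o=ctrl.get_obs();print(o["clock"],o["tool_pos"],o["orientation"],o["force"],o["opening"])
go((*rack(-3,76),.0709+.061),-80.5)
snap("side","s1",(250,110,360,200),7)
snap("top","t2",(200,120,360,200),4.5)
E
```

```text
5.0667 [0.5981088  0.02505648 0.15907742] [ 1.79819177e+02 -2.96379869e-02 -8.05497213e+01] [-0.27054438  0.015404   -2.23857498] 0.05032927459490473
offset [-0.9 -1.2 27.2] roll -0.0009 rows>= 0.7
```

View pics/s1.png

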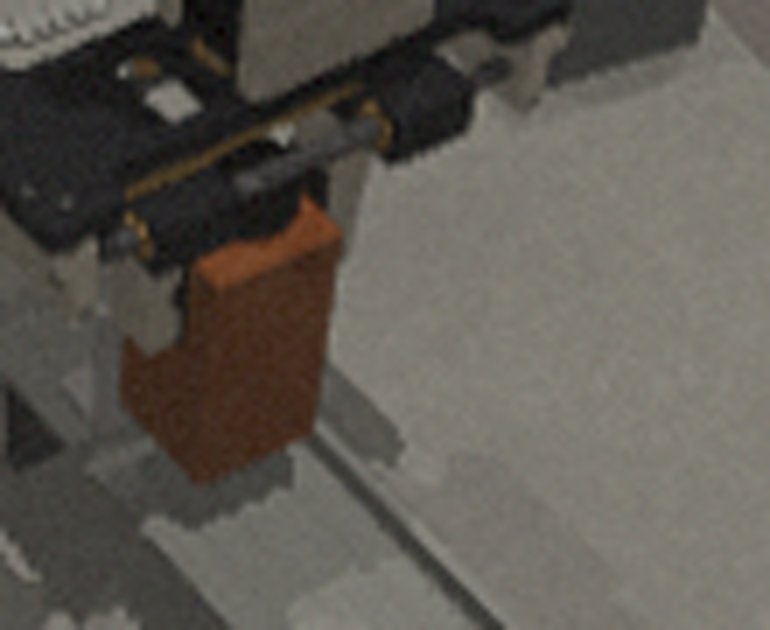

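jog_arm:
  motion:
    - {"offset": [0, 0, 12], "roll": 0, "hand": 40}
    - {"offset": [0, 0, 22], "roll": 0, "hand": 40}
    - {"offset": [0, 0, 27], "roll": 0, "hand": 40}
    - {"offset": [0, 0, 27], "roll": 0, "hand": 40}
    - {"offset": [0, -2, 27], "roll": 0, "hand": 40}
    - {"offset": [0, -3, 27], "roll": 0, "hand": 40}
    - {"offset": [0, -4, 27], "roll": 0, "hand": 40}
    - {"offset": [0, -4, 27], "roll": 0, "hand": 40}

```text
clock: 5.83
tool_pos: [0.6034, 0.027, 0.1341]
orientation: [-179.9, 0.0, -80.5]
force: [-1.0, 0.7, -1.7]
opening: 0.0504
```

jog_arm:
  motion:
    - {"offset": [0, -1, 0], "roll": 0, "hand": 40}
    - {"offset": [0, -2, 0], "roll": 0, "hand": 40}
    - {"offset": [0, -2, 0], "roll": 0, "hand": 40}

```text
clock: 6.08
tool_pos: [0.6051, 0.0272, 0.1337]
orientation: [-180.0, -0.0, -80.5]
force: [0.8, -0.9, -1.3]
opening: 0.0504
```

jog_arm:
  motion:
    - {"offset": [0, -1, 0], "roll": 0, "hand": 40}
    - {"offset": [0, -1, 0], "roll": 0, "hand": 40}

```text
clock: 6.25
tool_pos: [0.606, 0.0273, 0.1336]
orientation: [-180.0, -0.0, -80.5]
force: [-0.1, 0.6, -1.9]
opening: 0.0508
```

jog_arm:
  motion:
    - {"offset": [0, -1, 0], "roll": 0, "hand": 40}
    - {"offset": [0, -1, 0], "roll": 0, "hand": 40}

```text
clock: 6.42
tool_pos: [0.607, 0.0275, 0.1336]
orientation: [-180.0, -0.0, -80.5]
force: [-0.5, 0.4, -1.9]
opening: 0.0505
```

jog_arm:
  motion:
    - {"offset": [0, -1, 0], "roll": 0, "hand": 40}
    - {"offset": [0, -1, 0], "roll": 0, "hand": 40}

```text
clock: 6.58
tool_pos: [0.6079, 0.0277, 0.1335]
orientation: [180.0, -0.0, -80.5]
force: [-0.8, 0.2, -2.3]
opening: 0.05
```

jog_arm:
  motion:
    - {"offset": [0, -1, 0], "roll": 0, "hand": 40}
    - {"offset": [0, -1, 0], "roll": 0, "hand": 40}

```text
clock: 6.75
tool_pos: [0.6082, 0.0275, 0.1333]
orientation: [179.9, -0.0, -80.5]
force: [-2.2, -1.1, 0.2]
opening: 0.0505
```

jog_arm:
  motion:
    - {"offset": [-2, 0.3, 1], "roll": 0, "hand": 40}
    - {"offset": [-4, 0.3, 1], "roll": 0, "hand": 40}
    - {"offset": [-6, 0.3, 1], "roll": 0, "hand": 40}
    - {"offset": [-6, 0.3, 1], "roll": 0, "hand": 40}

```text
clock: 7.08
tool_pos: [0.607, 0.0338, 0.1323]
orientation: [179.9, -0.0, -80.5]
force: [-3.0, -1.7, -3.2]
opening: 0.0504
```

jog_arm:
  motion:
    - {"offset": [-1, 0, 0], "roll": 0, "hand": 40}
    - {"offset": [-2, 0, 0], "roll": 0, "hand": 40}
    - {"offset": [-2, 0, 0], "roll": 0, "hand": 40}

```text
clock: 7.33
tool_pos: [0.6067, 0.0355, 0.1323]
orientation: [179.9, -0.0, -80.5]
force: [-2.5, -2.8, -1.7]
opening: 0.0505
```

jog_arm:
  motion:
    - {"offset": [-0.7, 0, 0], "roll": 0, "hand": 40}
    - {"offset": [-1.5, 0, 0], "roll": 0, "hand": 40}
    - {"offset": [-1.5, 0, 0], "roll": 0, "hand": 40}

```text
clock: 7.58
tool_pos: [0.6065, 0.0369, 0.1324]
orientation: [179.9, -0.0, -80.5]
force: [-4.4, -3.8, -1.7]
opening: 0.0506
```

jog_arm:
  motion:
    - {"offset": [-0.7, 0, 0], "roll": 0, "hand": 40}
    - {"offset": [-1.5, 0, 0], "roll": 0, "hand": 40}
    - {"offset": [-1.5, 0, 0], "roll": 0, "hand": 40}

```text
clock: 7.83
tool_pos: [0.6062, 0.0383, 0.1324]
orientation: [179.9, -0.0, -80.5]
force: [-3.3, -3.9, -0.6]
opening: 0.0507
```

jog_arm:
  motion:
    - {"offset": [-0.7, 0.3, 0], "roll": 0, "hand": 40}
    - {"offset": [-1.5, 0.3, 0], "roll": 0, "hand": 40}
    - {"offset": [-1.5, 0.3, 0], "roll": 0, "hand": 40}

```text
clock: 8.08
tool_pos: [0.6062, 0.0386, 0.1325]
orientation: [180.0, -0.1, -80.5]
force: [-0.8, -9.5, -2.6]
opening: 0.0507
```

jog_arm:
  motion:
    - {"offset": [-0.7, 0, 0], "roll": 0, "hand": 40}
    - {"offset": [-1.5, 0, 0], "roll": 0, "hand": 40}
    - {"offset": [-1.5, 0, 0], "roll": 0, "hand": 40}

```text
clock: 8.33
tool_pos: [0.6061, 0.0389, 0.1326]
orientation: [179.9, -0.2, -80.5]
force: [1.5, -15.8, -3.9]
opening: 0.0504
```

jog_arm:
  motion:
    - {"offset": [1.5, 0, 0], "roll": 0, "hand": 40}
    - {"offset": [3, -0.5, 0], "roll": 0, "hand": 40}
    - {"offset": [3, -0.5, 1], "roll": 0, "hand": 40}
    - {"offset": [3, -0.5, 2], "roll": 0, "hand": 40}
    - {"offset": [3, -0.5, 2], "roll": 0, "hand": 40}

```text
clock: 8.75
tool_pos: [0.6063, 0.0383, 0.131]
orientation: [179.9, -0.0, -80.5]
force: [-6.6, -2.7, 4.2]
opening: 0.0509
```

jog_arm:
  motion:
    - {"offset": [0, 0, 0], "roll": 0, "hand": 60}
    - {"offset": [0, 0, 0], "roll": 0, "hand": 87}
    - {"offset": [0, 0, 0], "roll": 0, "hand": 87}
    - {"offset": [0, 0, 0], "roll": 0, "hand": 87}
    - {"offset": [0, 0, -20], "roll": 0, "hand": 87}
    - {"offset": [0, 0, -55], "roll": 0, "hand": 87}
    - {"offset": [0, 0, -90], "roll": 0, "hand": 87}
    - {"offset": [0, 0, -105], "roll": 0, "hand": 87}
    - {"offset": [0, 0, -105], "roll": 0, "hand": 87}
    - {"offset": [0, 0, -105], "roll": 0, "hand": 87}

```text
clock: 9.58
tool_pos: [0.6079, 0.0392, 0.2371]
orientation: [-179.8, 0.1, -80.5]
force: [0.0, 0.2, -0.6]
opening: 0.087
```

```bash
python3 - <<'E'
from g import *
o=ctrl.get_obs();print(o["clock"],o["tool_pos"],o["orientation"],o["force"],o["opening"])
go((.443,.224,.2),-71); go((.443,.224,.063),-71)
E
```

```text
9.5833 [0.60785403 0.03919337 0.23710896] [-1.79782127e+02  5.36484084e-02 -8.04795081e+01] [ 0.02232068  0.16867466 -0.61222286] 0.08695257841780306
offset [-209.5  132.    37.1] roll -0.1654 rows>= 6.0
offset [-209.5  132.   174.1] roll -0.1654 rows>= 7.3
```

jog_arm:
  motion:
    - {"offset": [-209, 132, 0], "roll": -0.166, "hand": 87}
    - {"offset": [-209, 132, 0], "roll": -0.166, "hand": 87}
    - {"offset": [-209, 132, 10], "roll": -0.166, "hand": 87}
    - {"offset": [-209, 132, 20], "roll": -0.166, "hand": 87}
    - {"offset": [-209, 132, 37], "roll": -0.166, "hand": 87}
    - {"offset": [-209, 132, 37], "roll": -0.166, "hand": 87}
    - {"offset": [-209, 132, 37], "roll": -0.166, "hand": 87}
    - {"offset": [-209, 132, 37], "roll": -0.166, "hand": 87}
    - {"offset": [-209, 132, 37], "roll": -0.166, "hand": 87}

```text
clock: 10.33
tool_pos: [0.442, 0.2232, 0.1981]
orientation: [180.0, -0.0, -70.9]
force: [0.7, 0.4, -0.8]
opening: 0.087
```

```bash
python3 - <<'E'
from g import *
o=ctrl.get_obs();print(o["clock"],o["tool_pos"],o["orientation"])
go((.443,.224,.063),-71)
E
```

```text
10.3333 [0.44198961 0.22324111 0.19808688] [ 1.79962569e+02 -3.06073193e-02 -7.08818333e+01]
offset [ -0.4  -1.2 135.1] roll 0.0021 rows>= 3.2
```

jog_arm:
  motion:
    - {"offset": [0, -1, 35], "roll": 0, "hand": 87}
    - {"offset": [0, -1, 70], "roll": 0, "hand": 87}
    - {"offset": [0, -1, 100], "roll": 0, "hand": 87}
    - {"offset": [0, -1, 122], "roll": 0, "hand": 87}
    - {"offset": [0, -1, 135], "roll": 0, "hand": 87}
    - {"offset": [0, -1, 135], "roll": 0, "hand": 87}
    - {"offset": [0, -1, 135], "roll": 0, "hand": 40}
    - {"offset": [0, -1, 135], "roll": 0, "hand": 40}
    - {"offset": [0, -1, 135], "roll": 0, "hand": 40}
    - {"offset": [0, -1, 135], "roll": 0, "hand": 40}
    - {"offset": [0, -1, 135], "roll": 0, "hand": 40}
    - {"offset": [0, -1, 135], "roll": 0, "hand": 40}
    - {"offset": [0, -1, 135], "roll": 0, "hand": 40}

```text
clock: 11.42
tool_pos: [0.4431, 0.2233, 0.064]
orientation: [-180.0, 0.0, -71.0]
force: [-1.6, -1.4, 3.8]
opening: 0.05
```

```bash
cat > ..rk.py <<'E'
from g import *
def inr(p): a=np.radians(RY); d=(np.array(p[:2])-RO)*1e3; return np.array([d[0]*np.cos(a)+d[1]*np.sin(a),-d[0]*np.sin(a)+d[1]*np.cos(a)])
E
python3 - <<'E'
from rk import *
o=ctrl.get_obs();print(o["clock"],o["tool_pos"],o["orientation"],o["force"],o["opening"])
print(inr((.6063,.0383)))
z=o["tool_pos"][2]; p=o["tool_pos"]
go((p[0],p[1],z+.14),-71);go((*rack(-110,32),z+.14),-80.5);go((*rack(2,32),z+.14),-80.5);go((*rack(2,32),z+.0615),-80.5)
E
```

```text
11.4167 [0.44310857 0.22328197 0.06402891] [-1.79978123e+02  8.03719723e-03 -7.09680231e+01] [-1.64285876 -1.40969506  3.7968769 ] 0.04997178842349125
[ 6.10695217 86.78222822]
offset [   0.    0. -140.] roll 0.0006 rows>= 3.4
offset [ 262.9   29.6 -140. ] roll 0.1664 rows>= 7.2
offset [ 281.4  -80.8 -140. ] roll 0.1664 rows>= 7.8
offset [281.4 -80.8 -61.5] roll 0.1664 rows>= 7.2
```

jog_arm:
  motion:
    - {"offset": [0, 0, -20], "roll": 0, "hand": 40}
    - {"offset": [0, 0, -50], "roll": 0, "hand": 40}
    - {"offset": [0, 0, -85], "roll": 0, "hand": 40}
    - {"offset": [20, 2, -115], "roll": 0.02, "hand": 40}
    - {"offset": [48, 5, -138], "roll": 0.04, "hand": 40}
    - {"offset": [80, 9, -140], "roll": 0.07, "hand": 40}
    - {"offset": [115, 13, -140], "roll": 0.1, "hand": 40}
    - {"offset": [150, 16, -140], "roll": 0.13, "hand": 40}
    - {"offset": [185, 20, -140], "roll": 0.15, "hand": 40}
    - {"offset": [220, 24, -140], "roll": 0.166, "hand": 40}
    - {"offset": [248, 27, -140], "roll": 0.166, "hand": 40}
    - {"offset": [262, 20, -140], "roll": 0.166, "hand": 40}
    - {"offset": [268, -3, -140], "roll": 0.166, "hand": 40}
    - {"offset": [273, -33, -138], "roll": 0.166, "hand": 40}
    - {"offset": [277, -58, -130], "roll": 0.166, "hand": 40}
    - {"offset": [280, -74, -120], "roll": 0.166, "hand": 40}
    - {"offset": [281, -80, -110], "roll": 0.166, "hand": 40}
    - {"offset": [281, -80, -100], "roll": 0.166, "hand": 40}
    - {"offset": [281, -80, -100], "roll": 0.166, "hand": 40}
    - {"offset": [281, -80, -100], "roll": 0.166, "hand": 40}

```text
clock: 13.08
tool_pos: [0.6089, -0.0165, 0.1629]
orientation: [179.9, -0.0, -80.5]
force: [0.7, -0.8, -1.0]
opening: 0.0497
```

```bash
python3 - <<'E'
from rk import *
o=ctrl.get_obs();print(o["clock"],o["tool_pos"],inr(o["tool_pos"]),o["orientation"],o["force"])
go((*rack(3,32),.0640+.061),-80.5)
snap("side","s2",(240,110,370,210),6)
E
```

```text
13.0833 [ 0.60885564 -0.0164964   0.16286237] [-0.41647275 32.31552682] [ 1.79874725e+02 -5.04057905e-03 -8.04849870e+01] [ 0.73145691 -0.81123595 -1.04063137]
offset [ 0.3 -3.4 37.9] roll 0.0003 rows>= 0.9
```

View pics/s2.png

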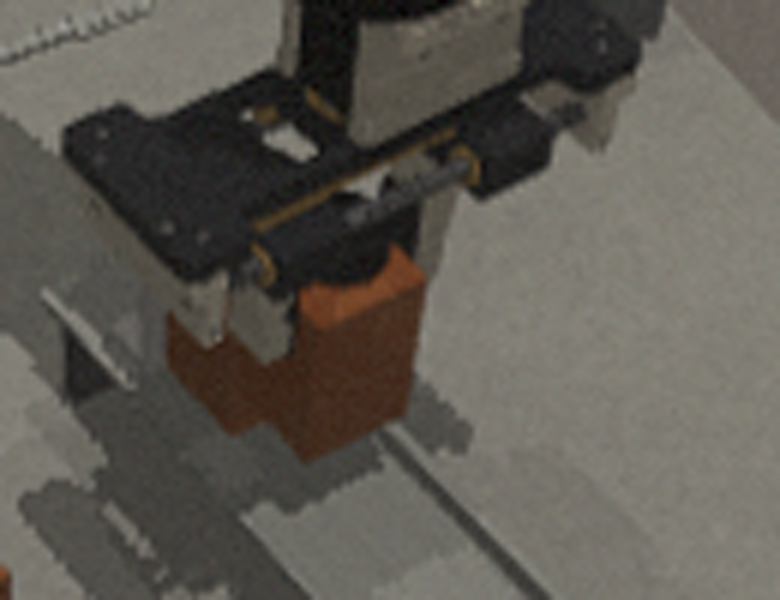

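jog_arm:
  motion:
    - {"offset": [0, 0, 15], "roll": 0, "hand": 40}
    - {"offset": [0, -2, 28], "roll": 0, "hand": 40}
    - {"offset": [0, -4, 36], "roll": 0, "hand": 40}
    - {"offset": [0, -5, 37], "roll": 0, "hand": 40}
    - {"offset": [0, -6, 37], "roll": 0, "hand": 40}
    - {"offset": [0, -6, 37], "roll": 0, "hand": 40}

```text
clock: 13.63
tool_pos: [0.6134, -0.0158, 0.1259]
orientation: [179.7, 0.0, -80.5]
force: [-5.9, -0.4, -4.3]
opening: 0.0498
```

jog_arm:
  motion:
    - {"offset": [0, -0.8, 0], "roll": 0, "hand": 40}
    - {"offset": [0, -0.8, 0], "roll": 0, "hand": 40}
    - {"offset": [-1, -0.8, 0], "roll": 0, "hand": 40}
    - {"offset": [-2, -0.8, 0], "roll": 0, "hand": 40}
    - {"offset": [-2, -0.8, 0], "roll": 0, "hand": 40}

```text
clock: 14.05
tool_pos: [0.6133, -0.0148, 0.1262]
orientation: [179.6, -0.1, -80.5]
force: [-8.3, -4.6, -2.7]
opening: 0.0498
```

jog_arm:
  motion:
    - {"offset": [0.5, 1.5, 0], "roll": 0, "hand": 40}
    - {"offset": [0.5, 1.5, 1], "roll": 0, "hand": 40}
    - {"offset": [0.5, 1.5, 2.5], "roll": 0, "hand": 40}
    - {"offset": [0.5, 1.5, 2.5], "roll": 0, "hand": 40}

```text
clock: 14.38
tool_pos: [0.6132, -0.0148, 0.1245]
orientation: [179.8, -0.0, -80.5]
force: [-6.7, -2.1, 1.5]
opening: 0.0502
```

```bash
python3 - <<'E'
from rk import *
o=ctrl.get_obs();print(o["clock"],o["tool_pos"],inr(o["tool_pos"]),o["orientation"],o["force"],o["moment"])
snap("side","s3",(260,120,350,190),8)
E
```

```text
14.3833 [ 0.61317735 -0.01481318  0.12449678] [ 4.12377525 33.26237029] [ 1.79788479e+02 -2.93344413e-02 -8.04969811e+01] [-6.74670804 -2.13739687  1.48344172] [-0.70340577  3.09055953  0.13765678]
```

View pics/s3.png

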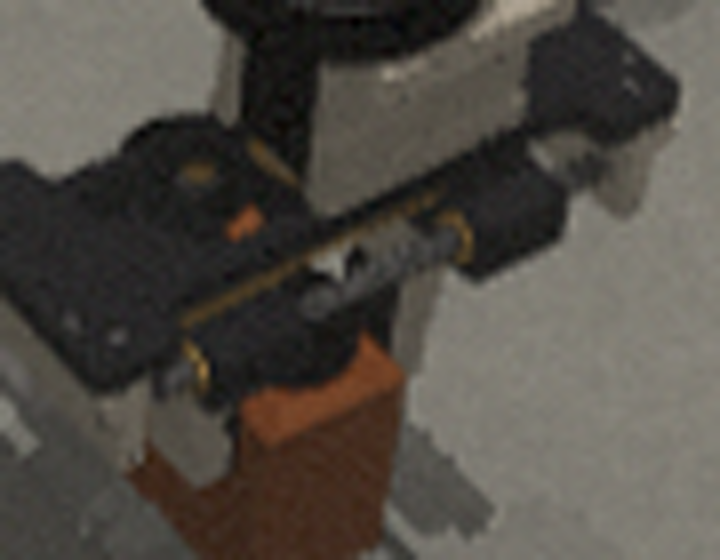

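jog_arm:
  motion:
    - {"offset": [0, 0.6, 0], "roll": 0, "hand": 40}
    - {"offset": [0, 0.6, 0], "roll": 0, "hand": 60}
    - {"offset": [0, 0.6, 0], "roll": 0, "hand": 87}
    - {"offset": [0, 0.6, 0], "roll": 0, "hand": 87}
    - {"offset": [0, 0.6, 0], "roll": 0, "hand": 87}
    - {"offset": [0, 0.6, -20], "roll": 0, "hand": 87}
    - {"offset": [0, 0.6, -55], "roll": 0, "hand": 87}
    - {"offset": [0, 0.6, -90], "roll": 0, "hand": 87}
    - {"offset": [0, 40, -105], "roll": 0, "hand": 87}
    - {"offset": [0, 80, -105], "roll": 0, "hand": 87}
    - {"offset": [0, 110, -105], "roll": 0, "hand": 87}
    - {"offset": [0, 110, -105], "roll": 0, "hand": 87}
    - {"offset": [0, 110, -105], "roll": 0, "hand": 87}

```text
clock: 15.52
tool_pos: [0.5063, -0.0322, 0.2306]
orientation: [-179.8, 0.0, -80.5]
force: [0.5, 1.0, 0.7]
opening: 0.087
```

```bash
python3 - <<'E'
from rk import *
o=ctrl.get_obs();print(o["clock"],o["tool_pos"],inr(o["tool_pos"]),o["orientation"],o["force"],o["moment"])
a=snap("side","s4"); 
a=np.load("pics/s4.npz")["img"][100:200,240:340]
b=np.load("pics/s4.npz")["img"]
snap("top","t4"); t=np.load("pics/t4.npz")["img"][135:210,205:305]
f=lambda i:cv2.resize(cv2.convertScaleAbs(i,alpha=1.8),None,fx=4,fy=4,interpolation=cv2.INTER_CUBIC)
c=np.zeros((400,800,3),np.uint8); c[:400,:400]=f(a); c[:300,400:]=f(t); cv2.imwrite("pics/c4.png",c)
go((.449,.003,.2),-77.5);go((.449,.003,.045),-77.5)
E
```

```text
15.5167 [ 0.50626356 -0.03217932  0.23055984] [-104.18998888   33.78026227] [-1.79810844e+02  2.45717481e-02 -8.04666333e+01] [0.48365342 1.03963467 0.70762957] [ 0.07445289 -0.17624425 -0.01363812]
offset [-44.1  52.2  29.9] roll -0.0518 rows>= 1.8
offset [-44.1  52.2 184.9] roll -0.0518 rows>= 4.7
```

View pics/c4.png

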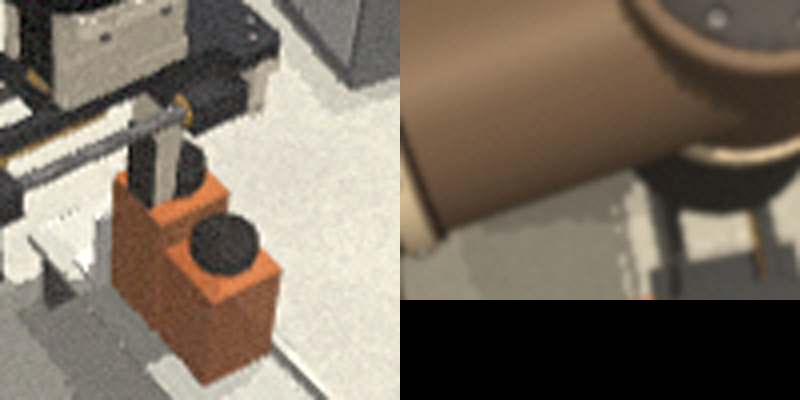

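```bash
python3 - <<'E'
from rk import *
for n,p,z in(("tFL",(113,177),.156),("tBR",(229,190),.156),("mFL",(166,256),.138),("mFR",(212,304),.138),("mBR",(281,269),.138),("mFRb",(206,385),.06),("mBRb",(269,348),.06)):
    q=ray("s4",p[0]/4+240-.4,p[1]/4+100-.4,z); print(n,inr(q))
E
```

```text
tFL [-21.75011697 106.17396296]
tBR [27.84572766 60.66823156]
mFL [-22.09734463  51.71478379]
mFR [-22.07068388   8.08371219]
mBR [26.30307893  7.71596801]
mFRb [-17.716034    10.68492898]
mBRb [31.29613068 12.61445412]
```

jog_arm:
  motion:
    - {"offset": [-44, 52, 0], "roll": -0.052, "hand": 87}
    - {"offset": [-44, 52, 15], "roll": -0.052, "hand": 87}
    - {"offset": [-44, 52, 50], "roll": -0.052, "hand": 87}
    - {"offset": [-44, 52, 50], "roll": -0.052, "hand": 87}
    - {"offset": [-44, 52, 50], "roll": -0.052, "hand": 87}

```text
clock: 16.03
tool_pos: [0.4484, 0.0027, 0.1785]
orientation: [179.8, -0.1, -77.5]
force: [-0.3, 0.5, 1.5]
opening: 0.0867
```

```bash
python3 - <<'E'
from rk import *
o=ctrl.get_obs();print(o["clock"],o["tool_pos"],o["orientation"])
go((.449,.003,.045),-77.5)
E
```

```text
16.0333 [0.44837116 0.00265526 0.17846477] [ 1.79810588e+02 -6.81085325e-02 -7.74606763e+01]
offset [ -0.2  -0.7 133.5] roll 0.0007 rows>= 3.2
```

jog_arm:
  motion:
    - {"offset": [0, -1, 35], "roll": 0, "hand": 87}
    - {"offset": [0, -1, 70], "roll": 0, "hand": 87}
    - {"offset": [0, -1, 100], "roll": 0, "hand": 87}
    - {"offset": [0, -1, 122], "roll": 0, "hand": 87}
    - {"offset": [0, -1, 133], "roll": 0, "hand": 87}
    - {"offset": [0, -1, 133], "roll": 0, "hand": 87}
    - {"offset": [0, -1, 133], "roll": 0, "hand": 40}
    - {"offset": [0, -1, 133], "roll": 0, "hand": 40}
    - {"offset": [0, -1, 133], "roll": 0, "hand": 40}
    - {"offset": [0, -1, 133], "roll": 0, "hand": 40}
    - {"offset": [0, -1, 133], "roll": 0, "hand": 40}
    - {"offset": [0, -1, 133], "roll": 0, "hand": 40}
    - {"offset": [0, -1, 133], "roll": 0, "hand": 40}

```text
clock: 17.12
tool_pos: [0.4491, 0.0029, 0.0465]
orientation: [-180.0, 0.0, -77.5]
force: [-2.9, 0.1, 5.4]
opening: 0.0501
```

```bash
python3 - <<'E'
from rk import *
o=ctrl.get_obs();print(o["clock"],o["tool_pos"],o["orientation"],o["force"],o["opening"])
z=o["tool_pos"][2]; p=o["tool_pos"]
go((p[0],p[1],z+.12),-77.5);go((*rack(-100,-23),z+.12),-80.5);go((*rack(0,-23),z+.12),-80.5);go((*rack(2,-23),z+.0615),-80.5)
E
```

```text
17.1167 [0.44910851 0.00285541 0.04650634] [-1.79990489e+02  2.21412628e-03 -7.75086356e+01] [-2.89404423  0.13077501  5.44790964] 0.05010758352605266
offset [   0.    0. -120.] roll -0.0002 rows>= 2.9
offset [ 103.5  -49.4 -120. ] roll 0.0522 rows>= 4.0
offset [ 108.7 -149.3 -120. ] roll 0.0522 rows>= 5.3
offset [ 108.8 -151.3  -61.5] roll 0.0522 rows>= 4.7
```

jog_arm:
  motion:
    - {"offset": [0, 0, -20], "roll": 0, "hand": 40}
    - {"offset": [0, 0, -50], "roll": 0, "hand": 40}
    - {"offset": [0, 0, -85], "roll": 0, "hand": 40}
    - {"offset": [15, -6, -110], "roll": 0.02, "hand": 40}
    - {"offset": [40, -18, -120], "roll": 0.03, "hand": 40}
    - {"offset": [70, -32, -120], "roll": 0.052, "hand": 40}
    - {"offset": [95, -48, -120], "roll": 0.052, "hand": 40}
    - {"offset": [105, -75, -120], "roll": 0.052, "hand": 40}
    - {"offset": [107, -105, -120], "roll": 0.052, "hand": 40}
    - {"offset": [108, -130, -115], "roll": 0.052, "hand": 40}
    - {"offset": [109, -145, -105], "roll": 0.052, "hand": 40}
    - {"offset": [109, -149, -90], "roll": 0.052, "hand": 40}
    - {"offset": [109, -150, -75], "roll": 0.052, "hand": 40}
    - {"offset": [109, -150, -66], "roll": 0.052, "hand": 40}
    - {"offset": [109, -151, -62], "roll": 0.052, "hand": 40}
    - {"offset": [109, -151, -62], "roll": 0.052, "hand": 40}
    - {"offset": [109, -151, -62], "roll": 0.052, "hand": 40}

```text
clock: 18.53
tool_pos: [0.6203, -0.0709, 0.1085]
orientation: [-180.0, -0.0, -80.5]
force: [0.3, 0.8, -1.2]
opening: 0.0495
```

```bash
python3 - <<'E'
from rk import *
o=ctrl.get_obs();print(o["clock"],o["tool_pos"],inr(o["tool_pos"]),o["orientation"],o["force"],o["opening"])
E
```

```text
18.5333 [ 0.62031465 -0.07085478  0.10846925] [  1.91366292 -23.18864687] [-1.79974683e+02 -7.59628704e-03 -8.04778255e+01] [ 0.28997936  0.79109952 -1.16394941] 0.04952102634536029
```

Feel for the rail.

jog_arm:
  motion:
    - {"offset": [0, -0.8, 0], "roll": 0, "hand": 40}
    - {"offset": [0, -1.5, 0], "roll": 0, "hand": 40}
    - {"offset": [0, -1.5, 0], "roll": 0, "hand": 40}

```text
clock: 18.78
tool_pos: [0.622, -0.0706, 0.1086]
orientation: [-180.0, -0.0, -80.5]
force: [0.3, 0.2, -1.3]
opening: 0.05
```

jog_arm:
  motion:
    - {"offset": [0, -0.5, 0], "roll": 0, "hand": 40}
    - {"offset": [0, -1, 0], "roll": 0, "hand": 40}
    - {"offset": [0, -1, 0], "roll": 0, "hand": 40}

```text
clock: 19.03
tool_pos: [0.6221, -0.0706, 0.108]
orientation: [179.9, 0.0, -80.5]
force: [-3.1, 0.1, 0.7]
opening: 0.0499
```

jog_arm:
  motion:
    - {"offset": [-1.5, 0.3, 0], "roll": 0, "hand": 40}
    - {"offset": [-3, 0.3, 0], "roll": 0, "hand": 40}
    - {"offset": [-4, 0.3, 0], "roll": 0, "hand": 40}
    - {"offset": [-4, 0, 1], "roll": 0, "hand": 40}
    - {"offset": [-4, 0, 2], "roll": 0, "hand": 40}
    - {"offset": [-4, 0, 2], "roll": 0, "hand": 40}

```text
clock: 19.53
tool_pos: [0.6214, -0.0665, 0.1065]
orientation: [179.9, 0.0, -80.5]
force: [-6.2, 0.4, 6.2]
opening: 0.0501
```

jog_arm:
  motion:
    - {"offset": [0, 0, 0], "roll": 0, "hand": 60}
    - {"offset": [0, 0, 0], "roll": 0, "hand": 87}
    - {"offset": [0, 0, 0], "roll": 0, "hand": 87}
    - {"offset": [0, 0, 0], "roll": 0, "hand": 87}
    - {"offset": [0, 0, -15], "roll": 0, "hand": 87}
    - {"offset": [0, 0, -45], "roll": 0, "hand": 87}
    - {"offset": [0, 0, -70], "roll": 0, "hand": 87}
    - {"offset": [35, 0, -75], "roll": 0, "hand": 70}
    - {"offset": [60, 0, -75], "roll": 0, "hand": 40}
    - {"offset": [60, 0, -75], "roll": 0, "hand": 10}
    - {"offset": [60, 0, -75], "roll": 0, "hand": 0}
    - {"offset": [60, 0, -75], "roll": 0, "hand": 0}
    - {"offset": [60, 0, -75], "roll": 0, "hand": 0}
    - {"offset": [60, 0, -75], "roll": 0, "hand": 0}

```text
clock: 20.7
tool_pos: [0.632, -0.125, 0.1809]
orientation: [180.0, 0.0, -80.4]
force: [0.1, -0.4, 0.7]
opening: 0.0462
```

```bash
python3 - <<'E'
from rk import *
o=ctrl.get_obs();print(o["clock"],o["tool_pos"],inr(o["tool_pos"]),o["orientation"],o["force"],o["opening"])
a=snap("side","s5"); 
a=np.load("pics/s5.npz")["img"][100:235,230:380]
cv2.imwrite("pics/c5.png",cv2.resize(cv2.convertScaleAbs(a,alpha=1.8),None,fx=4.4,fy=4.4,interpolation=cv2.INTER_CUBIC))
E
```

```text
20.7 [ 0.63196593 -0.12496965  0.18090877] [  4.47362371 -78.48437671] [ 1.79990573e+02  2.60755913e-03 -8.04376888e+01] [ 0.06465526 -0.42382296  0.7130066 ] 0.04618665399318594
```

View pics/c5.png

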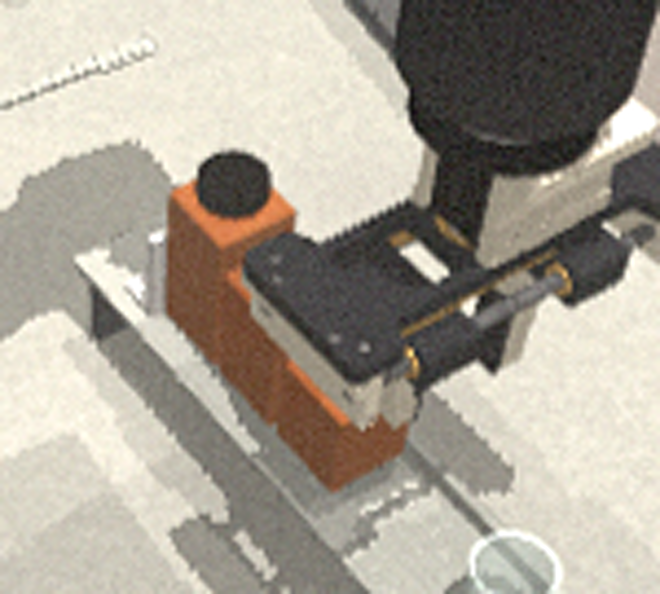

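jog_arm:
  motion:
    - {"offset": [0, 0, 0], "roll": 0, "hand": 0}
    - {"offset": [0, 0, 0], "roll": 0, "hand": 0}
    - {"offset": [0, 0, 0], "roll": 0, "hand": 0}
    - {"offset": [0, 0, 0], "roll": 0, "hand": 0}
    - {"offset": [0, 0, 30], "roll": 0, "hand": 0}
    - {"offset": [0, 0, 60], "roll": 0, "hand": 0}
    - {"offset": [0, 0, 80], "roll": 0, "hand": 0}
    - {"offset": [0, 0, 88], "roll": 0, "hand": 0}
    - {"offset": [0, 0, 88], "roll": 0, "hand": 0}
    - {"offset": [-5, 0, 88], "roll": 0, "hand": 0}
    - {"offset": [-10, 0, 88], "roll": 0, "hand": 0}
    - {"offset": [-14, 0, 88], "roll": 0, "hand": 0}
    - {"offset": [-17, 0, 88], "roll": 0, "hand": 0}
    - {"offset": [-19, 0, 88], "roll": 0, "hand": 0}
    - {"offset": [-21, 0, 88], "roll": 0, "hand": 0}
    - {"offset": [-21, 0, 88], "roll": 0, "hand": 0}

```text
clock: 22.08
tool_pos: [0.6286, -0.1045, 0.0935]
orientation: [-180.0, -0.0, -80.5]
force: [-0.1, -0.2, -0.1]
opening: 0.0001
```

jog_arm:
  motion:
    - {"offset": [-0.7, 0, 0], "roll": 0, "hand": 0}
    - {"offset": [-1.4, 0, 0], "roll": 0, "hand": 0}
    - {"offset": [-2, 0, 0], "roll": 0, "hand": 0}
    - {"offset": [-2, 0, 0], "roll": 0, "hand": 0}

```text
clock: 22.42
tool_pos: [0.6281, -0.103, 0.093]
orientation: [180.0, -0.0, -80.5]
force: [-1.0, 0.2, 0.6]
opening: 0.0002
```

jog_arm:
  motion:
    - {"offset": [-0.7, 0, 0], "roll": 0, "hand": 0}
    - {"offset": [-1.4, 0, 0], "roll": 0, "hand": 0}
    - {"offset": [-2, 0, 0], "roll": 0, "hand": 0}
    - {"offset": [-2, 0, 0], "roll": 0, "hand": 0}

```text
clock: 22.75
tool_pos: [0.6278, -0.101, 0.093]
orientation: [180.0, -0.0, -80.5]
force: [0.2, -0.7, -0.8]
opening: 0.0004
```

jog_arm:
  motion:
    - {"offset": [-0.7, 0, 0], "roll": 0, "hand": 0}
    - {"offset": [-1.4, 0, 0], "roll": 0, "hand": 0}
    - {"offset": [-2, 0, 0], "roll": 0, "hand": 0}
    - {"offset": [-2, 0, 0], "roll": 0, "hand": 0}

```text
clock: 23.08
tool_pos: [0.6274, -0.0989, 0.093]
orientation: [180.0, 0.0, -80.5]
force: [0.1, -1.5, -1.6]
opening: 0.0003
```

jog_arm:
  motion:
    - {"offset": [-0.5, 0, 0], "roll": 0, "hand": 0}
    - {"offset": [-1, 0, 0], "roll": 0, "hand": 0}
    - {"offset": [-1.5, 0, 0], "roll": 0, "hand": 0}
    - {"offset": [-1.5, 0, 0], "roll": 0, "hand": 0}

```text
clock: 23.42
tool_pos: [0.6272, -0.0975, 0.093]
orientation: [180.0, -0.0, -80.5]
force: [0.6, -1.5, -0.9]
opening: 0.0008
```

jog_arm:
  motion:
    - {"offset": [-0.5, 0, 0], "roll": 0, "hand": 0}
    - {"offset": [-1, 0, 0], "roll": 0, "hand": 0}
    - {"offset": [-1.5, 0, 0], "roll": 0, "hand": 0}
    - {"offset": [-1.5, 0, 0], "roll": 0, "hand": 0}

```text
clock: 23.75
tool_pos: [0.627, -0.0964, 0.093]
orientation: [180.0, -0.0, -80.5]
force: [0.6, -4.6, -1.1]
opening: 0.0006
```

jog_arm:
  motion:
    - {"offset": [-0.5, 0, 0], "roll": 0, "hand": 0}
    - {"offset": [-1, 0, 0], "roll": 0, "hand": 0}
    - {"offset": [-1.5, 0, 0], "roll": 0, "hand": 0}
    - {"offset": [-1.5, 0, 0], "roll": 0, "hand": 0}

```text
clock: 24.08
tool_pos: [0.627, -0.0964, 0.0932]
orientation: [180.0, -0.1, -80.5]
force: [2.3, -11.7, -3.2]
opening: 0.0004
```

jog_arm:
  motion:
    - {"offset": [-0.3, 0, 0], "roll": 0, "hand": 0}
    - {"offset": [-0.6, 0, 0], "roll": 0, "hand": 0}
    - {"offset": [-0.6, 0, 0], "roll": 0, "hand": 0}
    - {"offset": [-0.6, 0, 0], "roll": 0, "hand": 0}
    - {"offset": [-0.6, 0, 0], "roll": 0, "hand": 0}
    - {"offset": [-0.6, 0, 0], "roll": 0, "hand": 0}

```text
clock: 24.58
tool_pos: [0.627, -0.0963, 0.0932]
orientation: [180.0, -0.1, -80.5]
force: [3.8, -15.5, -2.7]
opening: 0.001
```

jog_arm:
  motion:
    - {"offset": [1, 0, 0], "roll": 0, "hand": 0}
    - {"offset": [3, 0, 0], "roll": 0, "hand": 0}
    - {"offset": [6, 0, 0], "roll": 0, "hand": 0}
    - {"offset": [14, 0, 0], "roll": 0, "hand": 0}
    - {"offset": [24, 0, 0], "roll": 0, "hand": 0}
    - {"offset": [24, 0, -40], "roll": 0, "hand": 0}
    - {"offset": [24, 0, -80], "roll": 0, "hand": 0}
    - {"offset": [24, 0, -115], "roll": 0, "hand": 0}
    - {"offset": [60, 40, -125], "roll": 0, "hand": 0}
    - {"offset": [90, 70, -125], "roll": 0, "hand": 0}
    - {"offset": [120, 100, -125], "roll": 0, "hand": 0}
    - {"offset": [150, 130, -125], "roll": 0, "hand": 0}
    - {"offset": [180, 160, -125], "roll": 0, "hand": 0}
    - {"offset": [200, 180, -125], "roll": 0, "hand": 0}
    - {"offset": [200, 180, -125], "roll": 0, "hand": 0}
    - {"offset": [200, 180, -125], "roll": 0, "hand": 0}

```text
clock: 25.92
tool_pos: [0.4806, -0.3233, 0.2184]
orientation: [-180.0, -0.0, -80.7]
force: [1.0, -0.1, 0.4]
opening: 0.0006
```

```bash
python3 - <<'E'
from rk import *
o=ctrl.get_obs();print(o["clock"],o["tool_pos"],o["force"])
f=lambda i:cv2.resize(cv2.convertScaleAbs(i,alpha=1.8),None,fx=4,fy=4,interpolation=cv2.INTER_CUBIC)
snap("side","s6");snap("top","t6")
a=f(np.load("pics/s6.npz")["img"][100:240,240:340]);t=f(np.load("pics/t6.npz")["img"][120:220,210:310])
c=np.zeros((560,800,3),np.uint8);c[:560,:400]=a;c[:400,400:]=t;cv2.imwrite("pics/c6.png",c)
E
```

```text
25.9167 [ 0.48055218 -0.32332476  0.21837904] [ 1.01576258 -0.08663366  0.41113646]
```

View pics/c6.png

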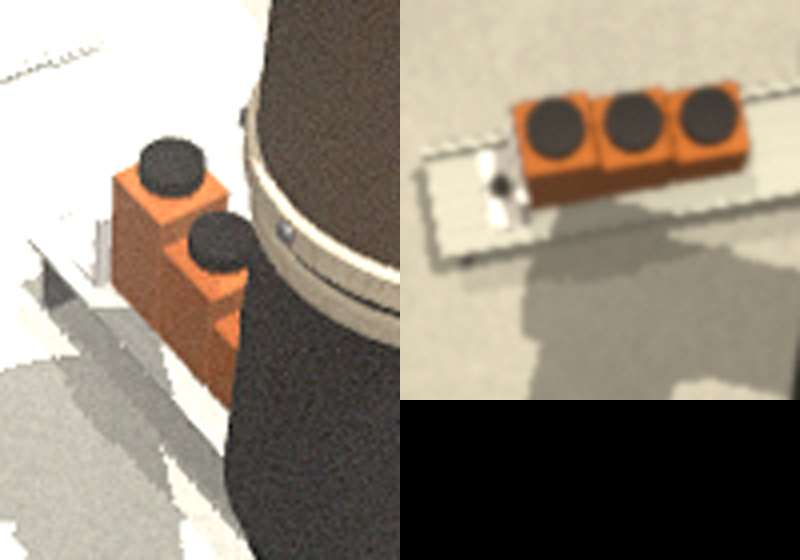

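```bash
python3 - <<'E'
from rk import *
im=np.load("pics/t6.npz")["img"]; hsv=cv2.cvtColor(im,cv2.COLOR_BGR2HSV)
m=((hsv[...,1]>140)&((hsv[...,0]<15)|(hsv[...,0]>172))&(hsv[...,2]>25)).astype(np.uint8); m[:,:230]=0;m[:135]=0;m[175:]=0;m[:,305:]=0
ys,xs=np.nonzero(m); print(xs.min(),xs.max(),ys.min(),ys.max())
# bottom front edge: per column, last orange row with subpixel gradient -> world z=.06
for u in range(xs.min()+3,xs.max()-2,3):
    v=ys[xs==u].max()+.5; q=inr(ray("t6",u,v,.06)); print(u,v,q.round(1))
for n,c,z in(("T",(555,128),.174),("M",(633,122),.156),("S",(709,115),.138)):
    print(n,inr(ray("t6",(c[0]-400)/4+210-.4,c[1]/4+120-.4,z)).round(1))
E
```

```text
239 296 141 170
242 164.5 [  4.2 108.7]
245 170.5 [-14.  103.6]
248 169.5 [-12.8  95. ]
251 169.5 [-14.3  86.9]
254 169.5 [-15.9  78.8]
257 168.5 [-14.6  70.2]
260 167.5 [-13.4  61.5]
263 167.5 [-14.9  53.4]
266 166.5 [-13.7  44.8]
269 166.5 [-15.2  36.7]
272 165.5 [-14.  28.]
275 165.5 [-15.5  19.9]
278 163.5 [-11.5  10.7]
281 163.5 [-13.    2.6]
284 163.5 [-14.5  -5.6]
287 162.5 [-13.3 -14.2]
290 162.5 [-14.8 -22.4]
293 161.5 [-13.6 -31.1]
T [ 3.7 87.8]
M [ 3.7 38.3]
S [  4.3 -12. ]
```

```bash
python3 -c "
from h import *
print(ctrl.get_obs()['clock'],order.close_job())"
```

```text
the job is handed in; nothing more can be done
26.0167 None
```

The three jars stand upright in a row on the rack, backs to the rail, tall, mid, short, with the tall one against the stop. I handed the job in at about 26 s.

- **Placing:** I found the rail by touch for each jar. The stop was found by sliding the tall jar gently against it, with a contact peak of about 16 N.
- **Final push:** I pressed the row home with closed fingers on the short jar. The row stopped dead, and I held the push at about 15.5 N and then backed off.
- **Last checks:** In the top view all three jars are upright. Cap spacing is 49.5 and 50.3 mm for 50 mm jars, so they are touching. The front faces lie in line to within about 1–2 mm, which is roughly one pixel.
- **What disagreed:** During placing, the tall jar's rail contact read about 2 mm farther back (x ≈ 6.1 mm) than the mid and short jars (x ≈ 4.1 and 3.7 mm). The final image showed no matching step in the row. The rail contact itself was not measured again after the push.
- **Other items:** No unexpected contact forces showed up, but I did not image the other objects again afterwards.

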